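Right the toppled soap tin against the splashback

ROBOT

A 6-joint arm with a two-finger parallel gripper is mounted at the origin on the work surface. World frame = base frame: x ahead of the robot, y to its left, z up, the work surface at z = 0. Lengths are in m, angles in rad, forces in N, time in s.
With the tool pointing down it reaches from about 0.25 to 0.725 m from the base axis. Payload 4 kg.
Tool frame: the origin (TCP) lies midway between the tips of the shut fingers; the grasp point (between the pads) lies 19 mm behind it; z points along the fingers, y is the line along which they close (so a half turn about z gives the same grasp; the last joint's range is limited). The gripper opens to 85 mm and grips with 20 to 120 N. Pads are 22 mm wide; open, the fingers measure 114 mm over their backs; the gripper's body (76 mm by 85 mm) begins 54 mm behind the grasp point. The pads swing forward as they close: fully open they stand 13 mm farther back than shut.
Start: joints at [-1.233, 0.241, 0.005, 1.335, 0, 1.571], TCP at [0.166, -0.472, 0.192] pointing down, gripper open.
Joint ranges: [-2.72, 2.72], [-1.05, 1.87], [-1.09, 1.28], [-1.99, 2.15], [-1.42, 1.44], [-3.14, 3.14]. Speed limits (rad/s): [2.79, 2.79, 3.14, 3.14, 3.14, 3.14].

INTERFACE

Orientations are given as a unit quaternion [x, y, z, w].
In Python, from workcell import bot gives the robot as it stands. The module is installed in compiled form; this text tells all that it offers.
- The arm moves only by the tool jog_arm, never from a script. Its argument "deltas" is a list of rows, each an object with "fingers": the opening, from 0 (shut) to 1 (fully open); "delta_pos": the shift along the tool's x, y, z normalised to -1 to 1, where 1 is 300 mm, a list of three; "yaw": the turn about the tool's z normalised to -1 to 1, where 1 is pi/4 rad. A call has 1 to 12 rows; each row is the pose to reach, as a shift and turn from the pose commanded when the call began, along the tool's axes at that moment; what a row does not reach only later rows make up. A row lasts 1/10 s, in which the tool goes at most 50 mm and 8.59 degrees, less where a joint would pass 70% of its speed; a pose out of reach is approached as far as the arm can. A call with a number of a shift or a turn outside -1 to 1 is refused whole. A call with a gripper value outside its range is refused whole. The fingers move at their own pace and stop on an object; the grip force is fixed at half the most. Time passes only in rows, so rows that repeat a pose let the fingers close. It gives the time, the measured TCP pose, the force, the opening and the grip force at its end, in the units of the state.
- bot.get_obs(): the state, without advancing time (a new reading comes with each control period).
- bot.camera(name): name is "scene" or "side" or "wrist"; returns a dict with "image" (400x640x3 uint8, red, green, blue), "range_z" (400x640 float32, m along the optical axis (not along the pixel's ray), 0 where there is no reading), "fx", "fy", "cx", "cy" (pixels), "rvec" (rotation vector, rad) and "tvec" (3), from world to camera coordinates, as OpenCV has them. Camera axes: x right, y down, z forward; pixel columns grow to the right and rows downward; lengths in m; the calibration is good to about 2 mm. The wrist camera is an equidistant fisheye: a pixel r from the principal point sees the ray r / f radians off the axis. A picture is of the moment at which its call begins.
- bot.job_done(): hands the job in; it is judged then, once.
The state is a dict: "clock": time; "joint_pos": joint angles; "joint_vel": joint speeds; "tau": joint torques, N m; "eef_pos": TCP position; "tool_rot": TCP orientation; "ft_force": force on the tool from outside, world axes, zero at the start; "ft_torque": the same for the moment, N m; "grip_width": finger opening in m; "grasp_force": force on a finger pad.
Only numpy, scipy, OpenCV 4.12 (cv2) and the standard library are available. Lean on these libraries where they do the work, as an engineer would, in place of code of your own. Each camera call takes 0.05 s, during which the arm holds its last target. There are 200 camera calls.

TASK

The flat olive-green soap tin has toppled in the wash tray and leans with its lid end on the blue splashback. Stand it up by pushing its foot end in so that the lid end stays against the splashback and slides up it until the tin stands, press the tin home flat against the splashback with about 10 N, then slide it along the splashback until it is pressed, with about 10 N, up against the orange end cheek. Push gently, never with more than 25 N anywhere, leave everything else where it is, and leave the tin standing upright in that corner, let go of.

Things in the scene. Friction and masses are not known exactly. Their poses are not given: they have to be found in the camera images.
- tin: Flat olive-green tin, cream band, low brass lid (38 mm wide, 6 mm high): 110 (x) x 60 (y) x 170 (z) mm without lid, 0.48 to 0.85 kg, evenly filled. Origin: centre of its underside (foot); z runs from foot to lid, x along the splashback, y towards it. At the start it leans 48 degrees from upright, top end on the splashback. Let go at more than 19 degrees it slides back; at less it drops upright.
- foot_edge (a point): Middle of the outer lower edge of the tin's foot (tin y = -30 mm, z = 0). At the start it sticks out over the lip, 45 mm above the tray floor; this is a good place to push. As the tin rises it travels in and down (about 7 mm in for 4 mm down at first). Fingers hold well on the tin (friction over 0.5).
- top_edge (a point): Middle of the tin's inner top edge (tin y = +30 mm, z = 170 mm): the edge that touches the splashback at the start and slides up it. Tin on tray and splashback is soap-wet and slides easily (friction 0.2 to 0.3).
- tray: Fixed white wash tray lying on the work surface; its z axis is up, x runs along the splashback towards the end cheek, y points to the splashback. Origin under the tray, on the work surface. The tray floor's top is 6 mm above the origin. The tray reaches from x = -190 to +132 mm; a lip 4 mm higher than the tray floor and 8 mm wide runs along its open side at y = -61 to -69 mm.
- board: Fixed blue splashback standing along the tray, 12 mm thick, top at 186 mm above the work surface, as long as the tray. Same origin and axes as the tray.
- board_face (a point): Point on the splashback's flat face (the side the tin leans on), at tray x = 0, y = +70 mm, at the height of the tray floor; its axes are those of the tray (y points into the splashback).
- cheek: Fixed orange end cheek, a 12 mm panel 120 mm high that stands across the tray's +x end, 70 mm long from the splashback. Same origin and axes as the tray.
- cheek_face (a point): Point on the cheek's flat face (the side the tin comes to rest on), at tray x = +120 mm, y = +40 mm, at the height of the tray floor; axes of the tray (x points into the cheek).
- soap: Pale yellow-green bar of soap, 60 x 45 x 26 mm, lying in the tray's -x end; origin at the centre of its underside. Not to be moved.
- bowl: Blue plastic bowl, 150 mm wide, 60 mm high; origin at the centre of its underside. Not to be moved.
- jar: Glass jar with brass lid, 72 mm wide, 100 mm high; origin at the centre of its underside. Not to be moved.
- bottle: Amber bottle with black cap, 66 mm wide, 190 mm high; origin at the centre of its underside. Not to be moved.
- saucer: Terracotta saucer, 150 mm wide, 28 mm high; origin at the centre of its underside. Not to be moved.
- brush: Hand brush lying flat; origin under its middle. Not to be moved.
- block: Ribbed wooden felting block with a knob, 120 x 80 mm, 52 mm high; origin at the centre of its underside. Not to be moved.
Mind the look-alikes: they are no part of the job. Leave any red look-alike of the tin alone.

How it is judged:
On the way, in this order (a step that is already met when the one before it is completed fails the run):
1. the tin is part way up, its lid end pressed on the splashback (angle between tin's own z axis and vertical between 0.4 and 0.76 rad and contact force between tin and board above 1.5 N), for 0.1 s.
2. the tin stands and is pressed home flat on the splashback with at least 6 N (angle between tin's own z axis and vertical below 0.04 rad and contact force between tin and board above 6 N), for 0.2 s.
3. the standing tin is pressed on the end cheek with at least 6 N (angle between tin's own z axis and vertical below 0.06 rad and contact force between tin and cheek above 6 N), for 0.2 s.
At the end, for the whole second after the job is handed in: The tin stands upright on the tray floor (within 0.03 rad), square to the splashback (within 0.06 rad), its back within 5 mm of the splashback and its end within 5 mm of the cheek, at rest and not touched by the robot (angle between tin's own z axis and vertical below 0.03 rad and angle between the y axis of tin and the y axis of board, either way round below 0.06 rad and y of tin in the frame of board_face between -0.035 and -0.027 m and x of tin in the frame of cheek_face between -0.06 and -0.052 m and height (world z) of tin below 0.01 m and linear speed of tin below 0.01 m/s and contact force between tin and the fingers below 0.1 N).
It fails at once if the lid end comes more than 15 mm away from the splashback while the tin still leans by more than 26 degrees (angle between tin's own z axis and vertical above 0.45 rad and y of top_edge in the frame of board_face below -0.015 m).
It fails at once if the tin is pressed on the splashback or on the cheek with more than 25 N (contact force between tin and board above 25 N or contact force between tin and cheek above 25 N).
It fails at once if the fingers press the tin with more than 25 N (contact force between the fingers and tin above 25 N).
It fails at once if the arm presses on the tray, splashback or cheek with more than 25 N (contact force between any of the arm, the fingers and tray above 25 N).
It fails at once if a bystander is moved by more than 15 mm (distance of any of soap, bowl, jar, bottle, saucer, brush, block from where it was at the start of the episode above 0.015 m).
It also fails if it takes over 72 s, if anything falls off the work surface, if the arm or the gripper's body presses on something with over 40 N, if the wrist force passes 120 N, or if a joint passes its speed limit or range.

## Working session

There is one attempt and no reset: what is moved stays moved. The work goes in short steps, Python scripts to look and compute and a tool call to move; the robot and the scene stay as the last step left them, time stands still between calls to the robot, and variables do not carry over. Pictures are saved under pics/ and viewed, at most 10 in all, crops included, and the job is handed in when it is done.

Besides the shell and the picture viewer there is one more tool, called after "Emit:" in YAML: its name, and indented under it one key for each argument. jog_arm: Moves the arm, as the interface text tells. Scaled input: -1 to 1 covers 300 mm each way for a shift and pi/4 rad each way for a turn. Its arguments: {"type":"object","properties":{"deltas":{"type":"array","items":{"type":"object","properties":{"fingers":{"type":"number"},"delta_pos":{"type":"array","items":{"type":"number"}},"yaw":{"type":"number"}}}}},"required":["deltas"]}

```bash
mkdir -p pics; cat > h.py <<'E'
import numpy as np, cv2
from workcell import bot
def cam(n):
    c=bot.camera(n); R=cv2.Rodrigues(np.array(c['rvec'],float))[0]; c['R']=R; c['t']=np.array(c['tvec'],float).ravel(); return c
def cloud(c):
    z=c['range_z']; v,u=np.indices(z.shape)
    P=np.stack([(u-c['cx'])/c['fx']*z,(v-c['cy'])/c['fy']*z,z],-1)
    return (P-c['t'])@c['R']   # world
def save(c,n): cv2.imwrite('pics/'+n+'.png',c['image'][:,:,::-1])
E
python3 - <<'E'
from h import *
for n in('scene','side'):
    c=cam(n); save(c,n+'0'); np.savez(n+'0.npz',P=cloud(c),I=c['image'],z=c['range_z']); print(n,-c['R'].T@c['t'],c['fx'])
o=bot.get_obs(); print(o)
E
```

```text
scene [ 1.06168105 -0.5719436   0.88207562] 413.43181918586976
side [-0.08762502  0.63976088  1.14336961] 453.7686030054953
{'clock': 0.1, 'joint_pos': array([-1.23301768e+00,  2.41353758e-01,  3.90030449e-03,  1.33519295e+00,
        1.89525016e-05,  1.57082248e+00]), 'joint_vel': array([ 0.00108116, -0.00255311,  0.00380746,  0.00076746,  0.00018563,
       -0.00051078]), 'tau': array([ 7.83817768e-05, -3.73139763e+01,  2.53009593e+01,  1.09067673e-02,
       -6.09594576e-05, -1.96182761e-06]), 'eef_pos': array([ 0.16549813, -0.4711635 ,  0.19110977]), 'tool_rot': array([ 9.85773843e-01,  1.68074608e-01, -1.46157788e-04, -9.13466758e-04]), 'ft_force': array([-0.17377154,  0.30175027, -1.1030381 ]), 'ft_torque': array([-0.01061213,  0.01932026, -0.00403668]), 'grasp_force': 0.0, 'grip_width': 0.08557225229023313}
```

View pics/scene0.png

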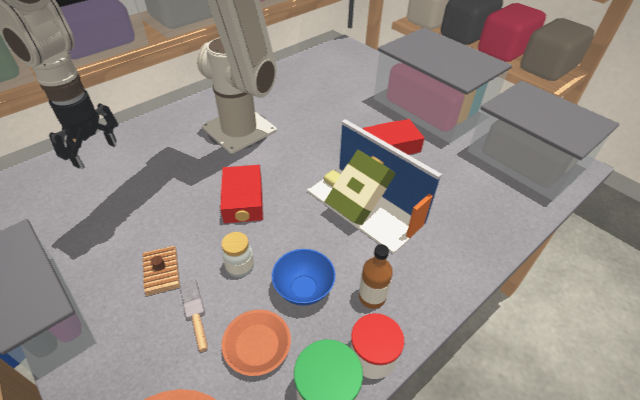

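View pics/side0.png

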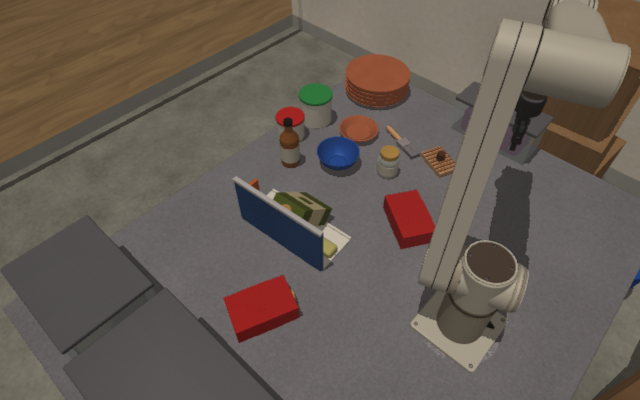

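The scene view shows the tin at about (360,187) leaning on the blue board. The orange cheek is at (420,215), the bowl at (303,278), the bottle at (375,280) and the soap at (332,178). The side view shows the back of the board at (280,225).

```bash
python3 - <<'E'
from h import *
d=np.load('scene0.npz'); P,I,z=d['P'],d['I'],d['z']
H=cv2.cvtColor(I,cv2.COLOR_RGB2HSV); h,s,v=[H[...,k].astype(int) for k in range(3)]
roi=np.zeros(z.shape,bool); roi[115:250,300:445]=1; roi&=z>0
er=lambda m:cv2.erode(m.astype(np.uint8),np.ones((3,3)))>0
def plane(m,name):
    Q=P[m]; 
    for _ in range(3):
        c=np.median(Q,0) if _==0 else Q.mean(0); n=np.linalg.svd(Q-Q.mean(0),full_matrices=False)[2][2]; r=(Q-Q.mean(0))@n; Q=Q[abs(r)<max(.002,1.5*r.std())]
    print(name,len(Q),'c',Q.mean(0).round(4),'n',n.round(4),'rms',r.std().round(4),'min',Q.min(0).round(3),'max',Q.max(0).round(3)); return Q.mean(0),n
blue=er(roi&(h>100)&(h<125)&(s>110)); cb,nb=plane(blue,'board')
orange=er(roi&(h>4)&(h<16)&(s>150)&(np.indices(z.shape)[1]>405)); cc,nc=plane(orange,'cheek')
white=er(roi&(s<40)&(v>170)&(P[...,2]<.03)); cw,nw=plane(white,'floor')
# board frame
yb=nb*[1,1,0]; yb/=np.linalg.norm(yb)
if yb@(cb-cw)<0: yb=-yb
xb=np.array([yb[1],-yb[0],0])
print('yb',yb,'xb',xb,'dot cheek',nc@xb, 'ang xb deg',np.degrees(np.arctan2(xb[1],xb[0])))
by=cb@yb; Q=P[orange]; print('cheek x range',np.percentile(Q@xb,[2,10,50,90,98]), 'board y',by)
tin=er(roi&(h>24)&(h<42)&(s>50)&(P[...,2]>.035)); 
Q=P[tin]; L=np.c_[Q@xb,Q@yb-by,Q[:,2]]
print('tin',len(L)); print(np.percentile(L,[1,5,50,95,99],axis=0).round(4))
ct,nt=plane(tin,'tin'); nl=np.array([nt@xb,nt@yb,nt[2]]); print('tin normal local',nl, np.degrees(np.arctan2(abs(nl[2]),abs(nl[1]))))
print('tin top face local c',(ct@xb),ct@yb-by,ct[2])
for n,(u0,v0,u1,v1) in dict(bowl=(265,245,340,310),bottle=(357,245,396,312),jar=(218,230,256,280),saucer=(220,310,293,378)).items():
    R=P[v0:v1,u0:u1].reshape(-1,3); R=R[R[:,2]>.02]; print(n,R.min(0).round(3),R.max(0).round(3),'local x',np.percentile(R@xb,[1,99]).round(3),'y',np.percentile(R@yb-by,[1,99]).round(3))
np.savez('fr.npz',xb=xb,yb=yb,by=by)
o=cv2.resize(I[110:260,280:460],None,fx=4,fy=4); cv2.imwrite('pics/crop.png',o[:,:,::-1])
E
```

```text
board 1830 c [0.5691 0.1366 0.1161] n [ 0.073  -0.9973 -0.0029] rms 0.001 min [0.388 0.122 0.016] max [0.701 0.148 0.172]
cheek 253 c [0.7066 0.1011 0.0764] n [0.9984 0.0551 0.0114] rms 0.0009 min [0.703 0.074 0.023] max [0.709 0.13  0.125]
floor 2074 c [0.509  0.0516 0.004 ] n [-0.0184 -0.0188  0.9997] rms 0.0015 min [ 0.108 -0.139 -0.002] max [0.711 0.327 0.01 ]
yb [-0.07298786  0.99733283  0.        ] xb [0.99733283 0.07298786 0.        ] dot cheek 0.9997740879603193 ang xb deg 4.185618033421353
cheek x range [0.70500931 0.70680342 0.71198395 0.71289886 0.71328362] board y 0.09474004625510138
tin 1338
[[ 0.4909 -0.1631  0.0485]
 [ 0.497  -0.1599  0.0563]
 [ 0.5501 -0.0995  0.1117]
 [ 0.5951 -0.0439  0.1581]
 [ 0.5961 -0.032   0.1609]]
tin 1001 c [0.5441 0.0323 0.1091] n [ 0.0545 -0.6603  0.749 ] rms 0.0017 min [ 0.484 -0.032  0.053] max [0.599 0.095 0.162]
tin normal local [ 0.00620307 -0.66249108  0.74904412] 48.50889062852364
tin top face local c 0.5450507360571901 -0.10224079020078236 0.10905519007601738
bowl [ 0.567 -0.572  0.02 ] [ 1.062 -0.161  0.882] local x [0.551 0.695] y [-0.449 -0.305]
bottle [ 0.736 -0.572  0.02 ] [ 1.062 -0.099  0.882] local x [0.73  0.789] y [-0.31 -0.26]
jar [ 0.454 -0.572  0.02 ] [ 1.062 -0.283  0.882] local x [0.434 0.498] y [-0.482 -0.417]
saucer [ 0.613 -0.572  0.02 ] [ 1.062 -0.332  0.882] local x [0.585 0.994] y [-0.733 -0.478]
```

View pics/crop.png

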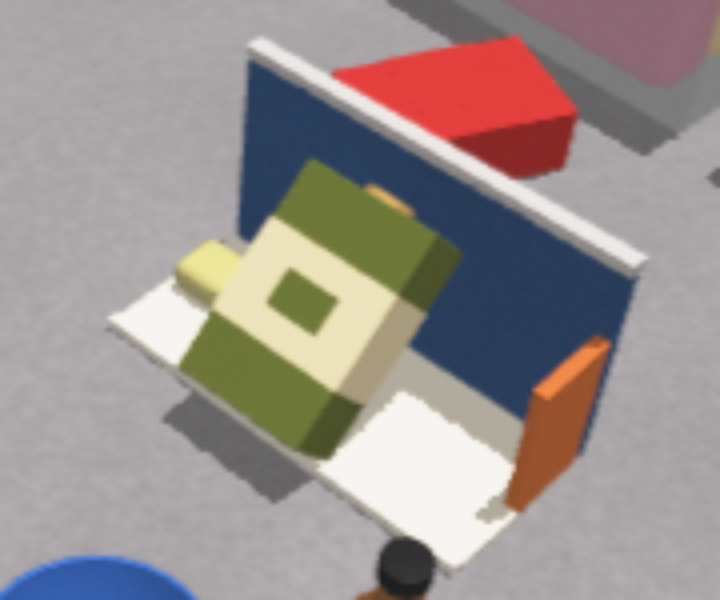

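The crop confirms it: the tin's foot edge hangs over the lip at about (310,455) in the crop, with the soap at (210,270) and the cheek at (560,430). Next I'll check the gripper profile and the soap's extent.

```bash
python3 - <<'E'
from h import *
from scipy.spatial.transform import Rotation as Ro
f=np.load('fr.npz'); xb,yb,by=f['xb'],f['yb'],f['by']
o=bot.get_obs(); R=Ro.from_quat(o['tool_rot']).as_matrix(); p=o['eef_pos']
for n in('scene','side'):
    d=np.load(n+'0.npz'); T=(d['P'].reshape(-1,3)-p)@R
    m=(abs(T[:,0])<.08)&(abs(T[:,1])<.12)&(T[:,2]>-.2)&(T[:,2]<.04)&(d['z'].ravel()>0)
    for a in np.arange(-.2,.03,.01):
        q=T[m&(T[:,2]>=a)&(T[:,2]<a+.01)]
        if len(q)>4: print(n,round(a,3),len(q),'x',q[:,0].min().round(3),q[:,0].max().round(3),'y',q[:,1].min().round(3),q[:,1].max().round(3))
d=np.load('scene0.npz');P,I=d['P'],d['I'];H=cv2.cvtColor(I,cv2.COLOR_RGB2HSV).astype(int)
m=np.zeros(I.shape[:2],bool); m[165:190,315:345]=1; m&=(H[...,1]>60)&(H[...,0]>20)&(H[...,0]<40)&(P[...,2]>.02)&(P[...,2]<.04); Q=P[m]
print('soap',len(Q),np.percentile(Q@xb,[2,98]),np.percentile(Q@yb-by,[2,98]),np.median(Q[:,2]))
# side-view board check: back face & top
s=np.load('side0.npz');P,I=s['P'],s['I'];H=cv2.cvtColor(I,cv2.COLOR_RGB2HSV).astype(int)
m=np.zeros(I.shape[:2],bool); m[180:265,235:325]=1
b=m&(H[...,0]>100)&(H[...,0]<125)&(H[...,1]>110); Q=P[cv2.erode(b.astype(np.uint8),np.ones((3,3)))>0]
n=np.linalg.svd(Q-Q.mean(0),full_matrices=False)[2][2]; print('board back n',n,'y loc',np.median(Q@yb-by),'x loc',np.percentile(Q@xb,[1,99]),'zmax',Q[:,2].max())
t=m&(H[...,1]<60)&(P[...,2]>.17); Q=P[t]; print('board top',len(Q),np.percentile(Q@xb,[1,99]),np.percentile(Q@yb-by,[1,99]),np.median(Q[:,2]))
print('home local',p@xb,p@yb-by,p[2])
E
```

```text
scene -0.2 172 x -0.01 0.042 y -0.032 0.037
scene -0.19 176 x -0.006 0.042 y -0.03 0.038
scene -0.18 155 x -0.008 0.043 y -0.032 0.038
scene -0.17 44 x -0.006 0.039 y -0.015 0.038
scene -0.16 271 x -0.012 0.018 y -0.067 0.068
scene -0.15 309 x -0.01 0.025 y -0.07 0.07
scene -0.14 199 x -0.009 0.024 y -0.07 0.071
scene -0.13 230 x -0.017 0.022 y -0.072 0.072
scene -0.12 218 x -0.014 0.021 y -0.074 0.074
scene -0.11 208 x -0.013 0.017 y -0.074 0.074
scene -0.1 57 x -0.005 0.018 y -0.066 0.068
scene -0.09 78 x -0.009 0.017 y -0.058 0.057
scene -0.08 65 x -0.009 0.015 y -0.056 0.057
scene -0.07 64 x -0.007 0.016 y -0.058 0.056
scene -0.06 24 x -0.009 0.014 y -0.054 0.05
side -0.2 81 x -0.033 0.034 y -0.04 -0.012
side -0.19 86 x -0.033 0.033 y -0.04 -0.012
side -0.18 75 x -0.033 0.032 y -0.038 -0.011
side -0.17 34 x -0.027 0.021 y -0.068 -0.017
side -0.16 84 x -0.012 0.015 y -0.071 -0.013
side -0.15 72 x -0.017 0.021 y -0.071 0.001
side -0.14 58 x -0.017 0.021 y -0.074 0.013
side -0.13 44 x -0.015 0.019 y -0.075 0.02
side -0.12 30 x -0.016 0.019 y -0.075 0.03
side -0.11 49 x -0.012 0.015 y -0.076 -0.035
side -0.09 11 x -0.004 0.013 y -0.059 -0.043
side -0.08 26 x -0.008 0.012 y -0.06 0.049
side -0.07 24 x -0.009 0.013 y -0.055 0.048
side -0.06 10 x -0.008 0.012 y -0.051 0.045
soap 155 [0.39873475 0.44134883] [-0.08016152 -0.03834893] 0.031994674164774854
board back n [-0.04213454  0.95160657 -0.30441684] y loc 0.00929402428129282 x loc [0.39626928 0.7001568 ] zmax 1.1433696113385383
board top 711 [-0.04069654  0.6954514 ] [-0.00269065  0.54971005] 0.18579290696136266
home local 0.13066750539893515 -0.5767262234399582 0.19110976860830226
```

Emit:
jog_arm:
  deltas:
    - {"delta_pos":[0.813,-0.361,0],"yaw":0.337,"fingers":1}
    - {"delta_pos":[0.813,-0.361,0],"yaw":0.337,"fingers":1}
    - {"delta_pos":[0.813,-0.361,0],"yaw":0.337,"fingers":1}
    - {"delta_pos":[0.813,-0.361,0],"yaw":0.337,"fingers":1}
    - {"delta_pos":[0.813,-0.361,0],"yaw":0.337,"fingers":1}
    - {"delta_pos":[0.813,-0.361,0],"yaw":0.337,"fingers":1}
    - {"delta_pos":[0.813,-0.361,0],"yaw":0.337,"fingers":1}

```text
clock: 0.8
eef_pos: [0.3617, -0.2863, 0.1915]
tool_rot: [0.999, 0.039, -0.0, -0.001]
ft_force: [-0.3, -0.5, 1.4]
grip_width: 0.0853
grasp_force: 0.0
```

```bash
cat >> h.py <<'E'
from scipy.spatial.transform import Rotation as Ro
_f=np.load('fr.npz'); xb,yb,by=_f['xb'],_f['yb'],float(_f['by'])
def st():
    o=bot.get_obs(); p=o['eef_pos']; R=Ro.from_quat(o['tool_rot']).as_matrix(); F=o['ft_force']
    print('t',round(o['clock'],2),'local',np.round([p@xb,p@yb-by,p[2]],4),'xaxis deg',round(np.degrees(np.arctan2(R[1,0],R[0,0])),2),'zax',R[:,2].round(3),'F local',np.round([F@xb,F@yb,F[2]],2))
E
python3 -c "from h import *; st()"
```

```text
t 0.8 local [ 0.3398 -0.4067  0.1915] xaxis deg 4.51 zax [-0.     0.001 -1.   ] F local [-0.33 -0.48  1.4 ]
```

Emit:
jog_arm:
  deltas:
    - {"delta_pos":[0.69,-0.555,0],"yaw":0,"fingers":1}
    - {"delta_pos":[0.69,-0.555,0],"yaw":0,"fingers":1}
    - {"delta_pos":[0.69,-0.555,0],"yaw":0,"fingers":1}
    - {"delta_pos":[0.69,-0.555,0],"yaw":0,"fingers":1}
    - {"delta_pos":[0.69,-0.555,0],"yaw":0,"fingers":1}
    - {"delta_pos":[0.69,-0.555,0],"yaw":0,"fingers":1}
    - {"delta_pos":[0.69,-0.555,0.2],"yaw":0,"fingers":1}
    - {"delta_pos":[0.69,-0.555,0.4],"yaw":0,"fingers":1}
    - {"delta_pos":[0.69,-0.555,0.5],"yaw":0,"fingers":1}
    - {"delta_pos":[0.69,-0.555,0.55],"yaw":0,"fingers":1}
    - {"delta_pos":[0.69,-0.555,0.55],"yaw":0,"fingers":1}
    - {"delta_pos":[0.69,-0.555,0.55],"yaw":0,"fingers":1}

```text
clock: 2.0
eef_pos: [0.5541, -0.1087, 0.0273]
tool_rot: [0.999, 0.036, -0.0, 0.0]
ft_force: [1.3, -0.2, 0.3]
grip_width: 0.0852
grasp_force: 0.0
```

```bash
python3 - <<'E'
from h import *
st(); s=cam('scene'); save(s,'s1'); i=cv2.resize(s['image'][80:270,220:460],None,fx=3,fy=3); cv2.imwrite('pics/c1.png',i[:,:,::-1])
E
```

```text
t 2.0 local [ 0.5447 -0.2436  0.0273] xaxis deg 4.11 zax [-0. -0. -1.] F local [ 1.29 -0.31  0.3 ]
```

View pics/c1.png

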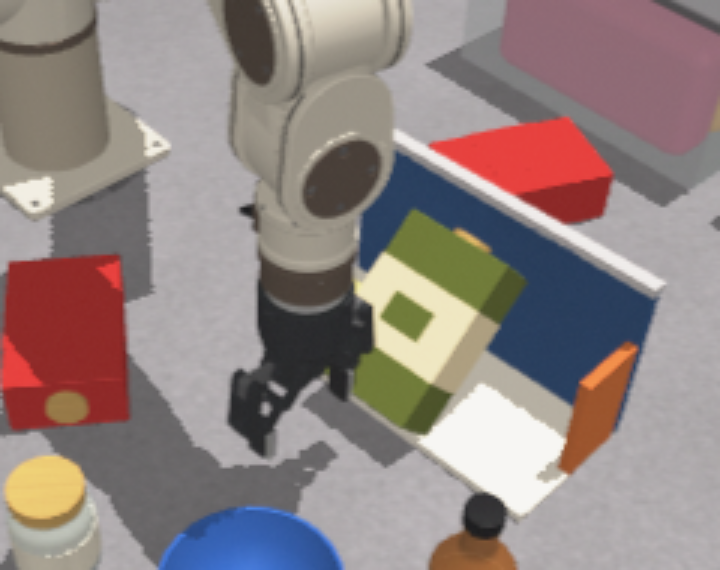

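The open gripper is in front of the tin's foot edge, with the inner finger at crop (345,380). Closing in gently.

Emit:
jog_arm:
  deltas:
    - {"delta_pos":[0,-0.017,0],"yaw":0,"fingers":1}
    - {"delta_pos":[0,-0.033,0],"yaw":0,"fingers":1}
    - {"delta_pos":[0,-0.047,0],"yaw":0,"fingers":1}
    - {"delta_pos":[0,-0.053,0],"yaw":0,"fingers":1}
    - {"delta_pos":[0,-0.06,0],"yaw":0,"fingers":1}
    - {"delta_pos":[0,-0.067,0],"yaw":0,"fingers":1}
    - {"delta_pos":[0,-0.067,0],"yaw":0,"fingers":1}

```text
clock: 2.75
eef_pos: [0.5527, -0.0872, 0.0269]
tool_rot: [0.999, 0.037, -0.0, -0.0]
ft_force: [-0.2, -0.3, 0.2]
grip_width: 0.0852
grasp_force: 0.0
```

```bash
python3 -c "from h import *; st()"
```

```text
t 2.75 local [ 0.5449 -0.222   0.0269] xaxis deg 4.21 zax [-0.  0. -1.] F local [-0.24 -0.33  0.19]
```

Emit:
jog_arm:
  deltas:
    - {"delta_pos":[0,-0.007,0],"yaw":0,"fingers":1}
    - {"delta_pos":[0,-0.013,0],"yaw":0,"fingers":1}
    - {"delta_pos":[0,-0.02,0],"yaw":0,"fingers":1}
    - {"delta_pos":[0,-0.02,0],"yaw":0,"fingers":1}

```text
clock: 3.15
eef_pos: [0.5523, -0.0813, 0.0269]
tool_rot: [0.999, 0.037, -0.0, -0.0]
ft_force: [-1.1, 0.3, -0.2]
grip_width: 0.0856
grasp_force: 0.0
```

```bash
python3 -c "from h import *; st()"
```

```text
t 3.15 local [ 0.5449 -0.2161  0.0269] xaxis deg 4.21 zax [-0.  0. -1.] F local [-1.07  0.34 -0.23]
```

Emit:
jog_arm:
  deltas:
    - {"delta_pos":[0,-0.007,0],"yaw":0,"fingers":1}
    - {"delta_pos":[0,-0.013,0],"yaw":0,"fingers":1}
    - {"delta_pos":[0,-0.017,0],"yaw":0,"fingers":1}
    - {"delta_pos":[0,-0.017,0],"yaw":0,"fingers":1}

```text
clock: 3.55
eef_pos: [0.5519, -0.0763, 0.0269]
tool_rot: [0.999, 0.037, -0.0, -0.0]
ft_force: [-0.3, 0.5, 0.8]
grip_width: 0.0853
grasp_force: 0.0
```

```bash
python3 -c "from h import *; st()"
```

```text
t 3.55 local [ 0.5449 -0.2111  0.0269] xaxis deg 4.2 zax [-0.  0. -1.] F local [-0.22  0.51  0.79]
```

Emit:
jog_arm:
  deltas:
    - {"delta_pos":[0,-0.005,0],"yaw":0,"fingers":1}
    - {"delta_pos":[0,-0.01,0],"yaw":0,"fingers":1}
    - {"delta_pos":[0,-0.013,0],"yaw":0,"fingers":1}
    - {"delta_pos":[0,-0.013,0],"yaw":0,"fingers":1}

```text
clock: 3.95
eef_pos: [0.5516, -0.0724, 0.0269]
tool_rot: [0.999, 0.037, 0.0, -0.0]
ft_force: [-0.6, -0.3, 0.3]
grip_width: 0.0854
grasp_force: 0.0
```

```bash
python3 - <<'E'
from h import *
st(); s=cam('scene'); i=cv2.resize(s['image'][120:240,290:390],None,fx=6,fy=5,interpolation=cv2.INTER_CUBIC); 
def pj(l):
    w=l[0]*xb+(l[1]+by)*yb+np.array([0,0,l[2]]); q=s['R']@w+s['t']; u,v=q[0]/q[2]*s['fx']+s['cx'],q[1]/q[2]*s['fy']+s['cy']; return int((u-290)*6),int((v-120)*5)
for x in(.49,.545,.6): cv2.circle(i,pj((x,-.1665,.051)),3,(255,0,0),-1)
cv2.circle(i,pj((.545,-.207+.057,.040)),3,(0,255,255),-1); cv2.circle(i,pj((.545,-.207+.057,.07)),3,(0,255,255),-1)
cv2.imwrite('pics/c2.png',i[:,:,::-1])
E
```

```text
t 3.95 local [ 0.5449 -0.2072  0.0269] xaxis deg 4.2 zax [ 0.  0. -1.] F local [-0.66 -0.26  0.26]
```

View pics/c2.png

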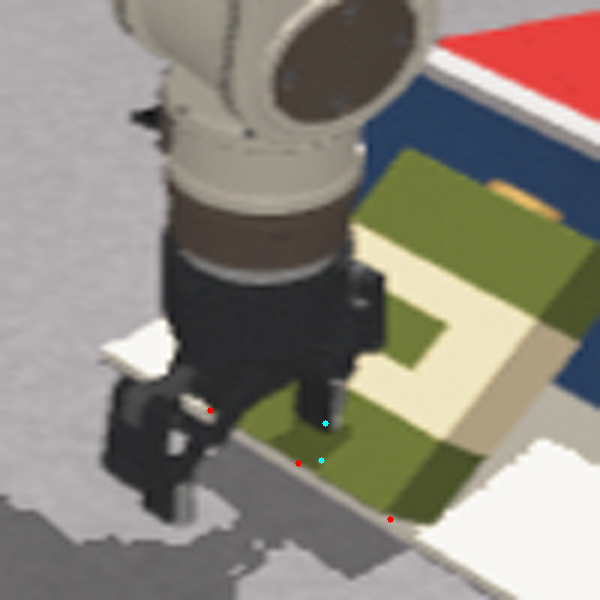

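The finger tip at (320,430) is above the tin face, not below the edge. The tips are therefore much farther back than 13 mm, as the depth profile had hinted. I'll measure tip height directly.

```bash
python3 - <<'E'
from h import *
o=bot.get_obs(); p=o['eef_pos']; R=Ro.from_quat(o['tool_rot']).as_matrix()
for n in('scene','side'):
    c=cam(n); P=cloud(c); T=(P-p)@R; g=c['image'].max(2)<60
    m=g&(abs(T[...,0])<.03)&(abs(T[...,1])<.08)&(T[...,2]>-.12)&(c['range_z']>0)&(P[...,2]>.015)
    for s in(-1,1):
        q=T[m&(T[...,1]*s>.02)]; 
        if len(q)<5: print(n,s,len(q)); continue
        q=q[np.argsort(-q[:,2])][:8]; print(n,s,'lowest',q.round(3).tolist())
    nz=g&(c['range_z']==0); print('dark no-reading',nz.sum())
    # rows of dark blob bottom in image
E
```

```text
scene -1 lowest [[0.003, -0.045, -0.054], [-0.005, -0.045, -0.055], [0.01, -0.044, -0.056], [-0.0, -0.043, -0.056], [0.007, -0.044, -0.057], [0.002, -0.045, -0.057], [0.001, -0.046, -0.059], [0.01, -0.044, -0.06]]
scene 1 lowest [[0.008, 0.051, -0.063], [0.002, 0.053, -0.064], [0.007, 0.054, -0.065], [-0.001, 0.053, -0.066], [-0.002, 0.055, -0.066], [0.006, 0.053, -0.068], [0.009, 0.052, -0.07], [-0.002, 0.056, -0.071]]
dark no-reading 17
side -1 lowest [[-0.002, -0.048, -0.035], [0.005, -0.049, -0.035], [-0.015, -0.049, -0.035], [-0.02, -0.051, -0.035], [-0.008, -0.05, -0.036], [0.012, -0.051, -0.036], [-0.014, -0.053, -0.037], [0.005, -0.055, -0.04]]
side 1 lowest [[0.005, 0.048, -0.05], [0.012, 0.046, -0.051], [0.008, 0.047, -0.053], [0.006, 0.049, -0.058], [0.0, 0.047, -0.058], [0.01, 0.044, -0.059], [-0.008, 0.041, -0.06], [-0.004, 0.041, -0.061]]
dark no-reading 18
```

Tips sit about 52 mm behind the reported TCP when open (two views and the shadow agree). I'll back off, turn 90° so both fingers, half open, push side by side, and come in lower.

Emit:
jog_arm:
  deltas:
    - {"delta_pos":[0,0,-0.15],"yaw":0,"fingers":1}
    - {"delta_pos":[0,0.1,-0.25],"yaw":-0.19,"fingers":0.5}
    - {"delta_pos":[0,0.2,-0.25],"yaw":-0.38,"fingers":0.5}
    - {"delta_pos":[0,0.2,-0.25],"yaw":-0.57,"fingers":0.5}
    - {"delta_pos":[0,0.2,-0.25],"yaw":-0.76,"fingers":0.5}
    - {"delta_pos":[0,0.2,-0.25],"yaw":-0.95,"fingers":0.5}
    - {"delta_pos":[0,0.2,-0.25],"yaw":-1,"fingers":0.5}
    - {"delta_pos":[0,0.2,-0.25],"yaw":-1,"fingers":0.5}

```text
clock: 4.9
eef_pos: [0.5559, -0.1325, 0.1019]
tool_rot: [0.909, 0.416, -0.0, -0.0]
ft_force: [1.1, -0.0, 0.6]
grip_width: 0.0429
grasp_force: 0.0
```

Emit:
jog_arm:
  deltas:
    - {"delta_pos":[0,0,0],"yaw":-0.19,"fingers":0.5}
    - {"delta_pos":[0,0,0],"yaw":-0.38,"fingers":0.5}
    - {"delta_pos":[0,0,0],"yaw":-0.57,"fingers":0.5}
    - {"delta_pos":[0,0,0],"yaw":-0.76,"fingers":0.5}
    - {"delta_pos":[0,0,0],"yaw":-0.95,"fingers":0.5}
    - {"delta_pos":[0,0,0],"yaw":-1,"fingers":0.5}
    - {"delta_pos":[0,0,0],"yaw":-1,"fingers":0.5}

```text
clock: 5.6
eef_pos: [0.556, -0.1324, 0.1019]
tool_rot: [0.681, 0.732, -0.0, -0.0]
ft_force: [0.0, -0.2, -0.5]
grip_width: 0.0425
grasp_force: 0.0
```

```bash
python3 - <<'E'
from h import *
st(); o=bot.get_obs(); print(o['grip_width'],o['joint_pos'].round(2)); p=o['eef_pos']; R=Ro.from_quat(o['tool_rot']).as_matrix()
for n in('scene','side'):
    c=cam(n); P=cloud(c); T=(P-p)@R; g=c['image'].max(2)<70
    m=g&(abs(T[...,0])<.07)&(abs(T[...,1])<.08)&(c['range_z']>0)&(P[...,2]>.06)
    for a in np.arange(-.2,-.02,.01):
        q=T[m&(T[...,2]>=a)&(T[...,2]<a+.01)]
        if len(q)>2: print(n,round(a,3),len(q),'x',q[:,0].min().round(3),q[:,0].max().round(3),'y',q[:,1].min().round(3),q[:,1].max().round(3),'zmax',q[:,2].max().round(3))
E
```

```text
t 5.6 local [ 0.5448 -0.2673  0.1019] xaxis deg 94.13 zax [-0.  0. -1.] F local [ 0.02 -0.24 -0.52]
0.0424629517378101 [-0.23  0.43  0.04  1.18  0.    1.27]
scene -0.2 115 x -0.038 0.015 y -0.015 0.041 zmax -0.19
scene -0.19 109 x -0.038 0.011 y -0.017 0.04 zmax -0.18
scene -0.18 93 x -0.037 0.008 y -0.018 0.04 zmax -0.17
scene -0.17 33 x -0.035 0.004 y -0.013 0.04 zmax -0.16
scene -0.16 38 x -0.015 0.007 y 0.016 0.043 zmax -0.151
scene -0.15 108 x -0.02 0.009 y -0.063 0.07 zmax -0.14
scene -0.14 110 x -0.019 0.01 y -0.061 0.07 zmax -0.13
scene -0.13 95 x -0.018 0.009 y -0.061 0.066 zmax -0.12
scene -0.12 114 x -0.017 0.015 y -0.058 0.063 zmax -0.11
scene -0.11 66 x -0.016 0.013 y -0.055 0.06 zmax -0.1
scene -0.1 103 x -0.013 0.01 y -0.053 0.057 zmax -0.09
scene -0.09 36 x -0.013 0.008 y -0.041 0.037 zmax -0.08
scene -0.08 31 x -0.009 0.009 y -0.021 0.038 zmax -0.07
scene -0.07 33 x -0.01 0.008 y -0.021 0.037 zmax -0.06
scene -0.06 26 x -0.011 0.008 y -0.021 0.037 zmax -0.051
scene -0.05 9 x -0.009 0.008 y -0.022 0.031 zmax -0.045
side -0.2 71 x -0.01 0.04 y -0.037 0.021 zmax -0.19
side -0.19 61 x -0.011 0.04 y -0.037 0.02 zmax -0.18
side -0.18 54 x -0.004 0.039 y -0.036 0.021 zmax -0.17
side -0.17 18 x -0.009 0.034 y -0.037 0.017 zmax -0.16
side -0.16 33 x -0.007 0.019 y -0.051 -0.014 zmax -0.15
side -0.15 123 x -0.013 0.022 y -0.066 0.068 zmax -0.14
side -0.14 96 x -0.006 0.02 y -0.065 0.068 zmax -0.13
side -0.13 63 x -0.008 0.019 y -0.062 0.063 zmax -0.12
side -0.12 78 x -0.016 0.018 y -0.06 0.06 zmax -0.11
side -0.11 58 x -0.019 0.017 y -0.056 0.058 zmax -0.1
side -0.1 82 x -0.016 0.016 y -0.053 0.057 zmax -0.09
side -0.09 27 x -0.011 0.013 y -0.048 0.05 zmax -0.08
side -0.08 27 x -0.008 0.012 y -0.034 0.036 zmax -0.07
side -0.07 22 x -0.009 0.013 y -0.034 0.038 zmax -0.062
side -0.06 26 x -0.006 0.013 y -0.034 0.036 zmax -0.05
side -0.05 7 x -0.004 0.01 y -0.026 0.024 zmax -0.043
```

Emit:
jog_arm:
  deltas:
    - {"delta_pos":[0,0,0.15],"yaw":0,"fingers":0.5}
    - {"delta_pos":[0.05,0,0.28],"yaw":0,"fingers":0.5}
    - {"delta_pos":[0.12,0,0.33],"yaw":0,"fingers":0.5}
    - {"delta_pos":[0.18,0,0.35],"yaw":0,"fingers":0.5}
    - {"delta_pos":[0.215,0,0.35],"yaw":0,"fingers":0.5}
    - {"delta_pos":[0.225,0,0.35],"yaw":0,"fingers":0.5}
    - {"delta_pos":[0.235,0,0.35],"yaw":0,"fingers":0.5}
    - {"delta_pos":[0.245,0,0.35],"yaw":0,"fingers":0.5}
    - {"delta_pos":[0.245,0,0.35],"yaw":0,"fingers":0.5}

```text
clock: 6.6
eef_pos: [0.5513, -0.0593, -0.0024]
tool_rot: [0.681, 0.732, 0.0, 0.001]
ft_force: [-0.3, -0.8, -0.8]
grip_width: 0.0425
grasp_force: 0.0
```

```bash
python3 -c "from h import *; st()"
```

```text
t 6.6 local [ 0.5455 -0.1942 -0.0024] xaxis deg 94.16 zax [ 0.001 -0.    -1.   ] F local [-0.37 -0.75 -0.75]
```

Emit:
jog_arm:
  deltas:
    - {"delta_pos":[0.01,0,0],"yaw":0,"fingers":0.5}
    - {"delta_pos":[0.02,0,0],"yaw":0,"fingers":0.5}
    - {"delta_pos":[0.03,0,0],"yaw":0,"fingers":0.5}
    - {"delta_pos":[0.04,0,0],"yaw":0,"fingers":0.5}
    - {"delta_pos":[0.047,0,0],"yaw":0,"fingers":0.5}
    - {"delta_pos":[0.053,0,0],"yaw":0,"fingers":0.5}
    - {"delta_pos":[0.057,0,0],"yaw":0,"fingers":0.5}
    - {"delta_pos":[0.06,0,0],"yaw":0,"fingers":0.5}
    - {"delta_pos":[0.06,0,0],"yaw":0,"fingers":0.5}

```text
clock: 7.5
eef_pos: [0.5496, -0.0443, -0.0031]
tool_rot: [0.681, 0.732, -0.002, 0.002]
ft_force: [1.4, -8.2, -0.8]
grip_width: 0.0427
grasp_force: 4.3
```

```bash
python3 -c "from h import *; st()"
```

```text
t 7.5 local [ 0.5449 -0.1791 -0.0031] xaxis deg 94.08 zax [ 0.    -0.006 -1.   ] F local [ 0.79 -8.3  -0.79]
```

Contact at 8 N, with stiffness about 3 N/mm. Now following the edge path in and down.

Emit:
jog_arm:
  deltas:
    - {"delta_pos":[0.005,0,0.002],"yaw":0,"fingers":0.5}
    - {"delta_pos":[0.01,0,0.005],"yaw":0,"fingers":0.5}
    - {"delta_pos":[0.015,0,0.008],"yaw":0,"fingers":0.5}
    - {"delta_pos":[0.02,0,0.01],"yaw":0,"fingers":0.5}

```text
clock: 7.9
eef_pos: [0.5496, -0.0392, -0.0059]
tool_rot: [0.682, 0.732, -0.002, 0.003]
ft_force: [1.0, -9.4, -1.8]
grip_width: 0.0427
grasp_force: 5.1
```

```bash
python3 -c "from h import *; st()"
```

```text
t 7.9 local [ 0.5452 -0.1739 -0.0059] xaxis deg 94.03 zax [ 0.001 -0.007 -1.   ] F local [ 0.32 -9.46 -1.84]
```

Emit:
jog_arm:
  deltas:
    - {"delta_pos":[0.005,0,0.003],"yaw":0,"fingers":0.5}
    - {"delta_pos":[0.01,0,0.005],"yaw":0,"fingers":0.5}
    - {"delta_pos":[0.015,0,0.008],"yaw":0,"fingers":0.5}
    - {"delta_pos":[0.02,0,0.01],"yaw":0,"fingers":0.5}
    - {"delta_pos":[0.025,0,0.013],"yaw":0,"fingers":0.5}
    - {"delta_pos":[0.03,0,0.015],"yaw":0,"fingers":0.5}
    - {"delta_pos":[0.035,0,0.018],"yaw":0,"fingers":0.5}
    - {"delta_pos":[0.04,0,0.02],"yaw":0,"fingers":0.5}
    - {"delta_pos":[0.045,0,0.023],"yaw":0,"fingers":0.5}
    - {"delta_pos":[0.05,0,0.025],"yaw":0,"fingers":0.5}

```text
clock: 8.9
eef_pos: [0.5475, -0.0222, -0.0141]
tool_rot: [0.681, 0.732, -0.002, 0.001]
ft_force: [0.7, -6.0, -2.2]
grip_width: 0.0425
grasp_force: 2.7
```

```bash
cat >> h.py <<'E'
def tilt(s=None):
    c=cam('scene'); P=cloud(c); H=cv2.cvtColor(c['image'],cv2.COLOR_RGB2HSV).astype(int)
    L=np.stack([P@xb,P@yb-by,P[...,2]],-1)
    m=(H[...,0]>20)&(H[...,0]<42)&(H[...,1]>45)&(L[...,0]>.45)&(L[...,0]<.72)&(L[...,1]<.0)&(L[...,1]>-.2)&(L[...,2]>.012)&(L[...,2]<.19)
    m=cv2.erode(m.astype(np.uint8),np.ones((3,3)))>0
    Q=L[m]; g=np.random.default_rng(0); best=None   # RANSAC for the broad front face
    for _ in range(300):
        a=Q[g.choice(len(Q),3,False)]; n=np.cross(a[1]-a[0],a[2]-a[0]); l=np.linalg.norm(n)
        if l<1e-6: continue
        n/=l
        if abs(n[0])>.3 or abs(n[1])<.5: continue
        k=abs((Q-a[0])@n)<.003
        if best is None or k.sum()>best.sum(): best=k
    B=Q[best]; n=np.linalg.svd(B-B.mean(0),full_matrices=False)[2][2]; n*=-np.sign(n[1])
    print('tin pts',len(Q),len(B),'tilt deg',np.degrees(np.arctan2(n[2],-n[1])).round(1),'yaw deg',np.degrees(np.arctan2(n[0],-n[1])).round(1),'face x',np.percentile(B[:,0],[1,99]).round(4),'y',np.percentile(B[:,1],[1,50,99]).round(4),'z',np.percentile(Q[:,2],[1,99]).round(4),'all x',np.percentile(Q[:,0],[.5,99.5]).round(4))
    return c
E
python3 -c "from h import *; st(); tilt()"
```

```text
t 8.9 local [ 0.5445 -0.1568 -0.0141] xaxis deg 94.11 zax [-0.001 -0.004 -1.   ] F local [ 0.26 -5.99 -2.17]
tin pts 963 664 tilt deg 34.0 yaw deg 0.2 face x [0.5237 0.5945] y [-0.14   -0.0737 -0.0493] z [0.0338 0.1809] all x [0.5157 0.596 ]
```

Emit:
jog_arm:
  deltas:
    - {"delta_pos":[0.006,0,0.002],"yaw":0,"fingers":0.5}
    - {"delta_pos":[0.012,0,0.004],"yaw":0,"fingers":0.5}
    - {"delta_pos":[0.018,0,0.006],"yaw":0,"fingers":0.5}
    - {"delta_pos":[0.024,0,0.008],"yaw":0,"fingers":0.5}
    - {"delta_pos":[0.03,0,0.01],"yaw":0,"fingers":0.5}
    - {"delta_pos":[0.036,0,0.013],"yaw":0,"fingers":0.5}
    - {"delta_pos":[0.042,0,0.015],"yaw":0,"fingers":0.5}
    - {"delta_pos":[0.048,0,0.018],"yaw":0,"fingers":0.5}
    - {"delta_pos":[0.054,0,0.02],"yaw":0,"fingers":0.5}
    - {"delta_pos":[0.06,0,0.022],"yaw":0,"fingers":0.5}

```text
clock: 9.95
eef_pos: [0.5465, -0.0019, -0.0202]
tool_rot: [0.681, 0.733, 0.0, -0.0]
ft_force: [0.3, -3.7, -1.3]
grip_width: 0.0424
grasp_force: 1.5
```

```bash
python3 -c "from h import *; st(); tilt()"
```

```text
t 9.95 local [ 0.5449 -0.1365 -0.0202] xaxis deg 94.2 zax [ 0.  0. -1.] F local [ 0.05 -3.68 -1.29]
tin pts 798 493 tilt deg 24.3 yaw deg -0.2 face x [0.5262 0.5955] y [-0.1217 -0.0721 -0.0537] z [0.0313 0.1862] all x [0.5249 0.5962]
```

Emit:
jog_arm:
  deltas:
    - {"delta_pos":[0.006,0,0.002],"yaw":0,"fingers":0.5}
    - {"delta_pos":[0.012,0,0.004],"yaw":0,"fingers":0.5}
    - {"delta_pos":[0.018,0,0.006],"yaw":0,"fingers":0.5}
    - {"delta_pos":[0.024,0,0.008],"yaw":0,"fingers":0.5}
    - {"delta_pos":[0.03,0,0.01],"yaw":0,"fingers":0.5}
    - {"delta_pos":[0.036,0,0.012],"yaw":0,"fingers":0.5}
    - {"delta_pos":[0.042,0,0.014],"yaw":0,"fingers":0.5}
    - {"delta_pos":[0.048,0,0.017],"yaw":0,"fingers":0.5}
    - {"delta_pos":[0.054,0,0.019],"yaw":0,"fingers":0.5}
    - {"delta_pos":[0.06,0,0.021],"yaw":0,"fingers":0.5}

```text
clock: 11.0
eef_pos: [0.5452, 0.0159, -0.0265]
tool_rot: [0.681, 0.732, 0.0, -0.0]
ft_force: [0.3, -1.7, -0.8]
grip_width: 0.0428
grasp_force: 0.9
```

```bash
python3 -c "from h import *; st(); tilt()"
```

```text
t 11.0 local [ 0.5449 -0.1186 -0.0265] xaxis deg 94.19 zax [ 0.  0. -1.] F local [ 0.17 -1.75 -0.82]
tin pts 587 274 tilt deg 16.8 yaw deg -0.4 face x [0.5248 0.5958] y [-0.1044 -0.0653 -0.0549] z [0.0278 0.1868] all x [0.5249 0.5968]
```

Emit:
jog_arm:
  deltas:
    - {"delta_pos":[0.006,0,0.002],"yaw":0,"fingers":0.5}
    - {"delta_pos":[0.012,0,0.004],"yaw":0,"fingers":0.5}
    - {"delta_pos":[0.018,0,0.006],"yaw":0,"fingers":0.5}
    - {"delta_pos":[0.024,0,0.008],"yaw":0,"fingers":0.5}
    - {"delta_pos":[0.03,0,0.01],"yaw":0,"fingers":0.5}
    - {"delta_pos":[0.036,0,0.011],"yaw":0,"fingers":0.5}
    - {"delta_pos":[0.042,0,0.012],"yaw":0,"fingers":0.5}
    - {"delta_pos":[0.048,0,0.013],"yaw":0,"fingers":0.5}
    - {"delta_pos":[0.054,0,0.014],"yaw":0,"fingers":0.5}
    - {"delta_pos":[0.06,0,0.015],"yaw":0,"fingers":0.5}

```text
clock: 12.05
eef_pos: [0.5438, 0.0329, -0.0311]
tool_rot: [0.681, 0.732, -0.0, 0.0]
ft_force: [0.3, -4.3, -1.0]
grip_width: 0.0429
grasp_force: 0.0
```

```bash
python3 -c "from h import *; st(); tilt()"
```

```text
t 12.05 local [ 0.5448 -0.1016 -0.0311] xaxis deg 94.12 zax [-0.    -0.001 -1.   ] F local [-0.06 -4.35 -0.97]
tin pts 584 222 tilt deg 3.8 yaw deg -1.7 face x [0.5669 0.5959] y [-0.071  -0.0629 -0.058 ] z [0.0217 0.1832] all x [0.5164 0.5963]
```

```bash
python3 - <<'E'
from h import *
a=[]
for n,(u0,v0) in dict(scene=(290,90),side=(230,150)).items():
    c=cam(n); a.append(cv2.resize(c['image'][v0:v0+140,u0:u0+150],None,fx=2.6,fy=2.6,interpolation=cv2.INTER_CUBIC))
cv2.imwrite('pics/c3.png',np.hstack(a)[:,:,::-1])
E
```

```text
(no output)
```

View pics/c3.png

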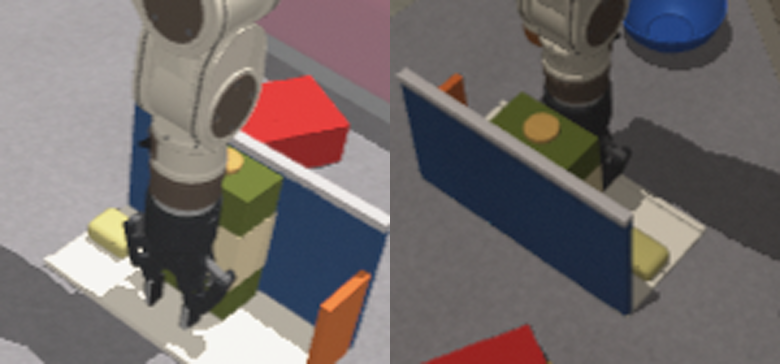

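The tin has dropped upright near the board: its lid is at (232,160) left and (540,128) right, and there's a small gap behind it in the side view. The gripper body touches it high up. I'll back off and turn so the open gripper pushes it low on the front face.

Emit:
jog_arm:
  deltas:
    - {"delta_pos":[-0.05,0,0],"yaw":0,"fingers":0.5}
    - {"delta_pos":[-0.15,0,-0.05],"yaw":0,"fingers":0.5}
    - {"delta_pos":[-0.25,0,-0.07],"yaw":0.19,"fingers":0.5}
    - {"delta_pos":[-0.25,0,-0.07],"yaw":0.38,"fingers":0.5}
    - {"delta_pos":[-0.25,0,-0.07],"yaw":0.57,"fingers":0.5}
    - {"delta_pos":[-0.25,0,-0.07],"yaw":0.76,"fingers":0.5}
    - {"delta_pos":[-0.25,0,-0.07],"yaw":0.95,"fingers":1}
    - {"delta_pos":[-0.25,0,-0.07],"yaw":1,"fingers":1}
    - {"delta_pos":[-0.25,0,-0.07],"yaw":1,"fingers":1}

```text
clock: 13.1
eef_pos: [0.5494, -0.0417, -0.0099]
tool_rot: [0.909, 0.416, 0.0, -0.0]
ft_force: [-0.4, -0.1, 0.5]
grip_width: 0.0836
grasp_force: 0.0
```

Emit:
jog_arm:
  deltas:
    - {"delta_pos":[0,0,0],"yaw":0.19,"fingers":1}
    - {"delta_pos":[0,0,0],"yaw":0.38,"fingers":1}
    - {"delta_pos":[0,0,0],"yaw":0.57,"fingers":1}
    - {"delta_pos":[0,0,0],"yaw":0.76,"fingers":1}
    - {"delta_pos":[0,0,0],"yaw":0.95,"fingers":1}
    - {"delta_pos":[0,0,0],"yaw":1,"fingers":1}
    - {"delta_pos":[0,0,0],"yaw":1,"fingers":1}

```text
clock: 13.8
eef_pos: [0.5494, -0.0414, -0.0099]
tool_rot: [0.999, 0.037, 0.0, -0.0]
ft_force: [1.0, -0.1, -0.0]
grip_width: 0.0857
grasp_force: 0.0
```

```bash
python3 -c "from h import *; st(); tilt()"
```

```text
t 13.8 local [ 0.5449 -0.1761 -0.0099] xaxis deg 4.25 zax [ 0.  0. -1.] F local [ 0.94 -0.17 -0.04]
tin pts 1456 917 tilt deg 0.1 yaw deg 1.1 face x [0.5124 0.5953] y [-0.064  -0.0614 -0.0578] z [0.0207 0.1841] all x [0.5045 0.5962]
```

Emit:
jog_arm:
  deltas:
    - {"delta_pos":[0,0,0.05],"yaw":0,"fingers":1}
    - {"delta_pos":[0,-0.04,0.09],"yaw":0,"fingers":1}
    - {"delta_pos":[0,-0.08,0.09],"yaw":0,"fingers":1}
    - {"delta_pos":[0,-0.1,0.09],"yaw":0,"fingers":1}
    - {"delta_pos":[0,-0.11,0.09],"yaw":0,"fingers":1}
    - {"delta_pos":[0,-0.117,0.09],"yaw":0,"fingers":1}
    - {"delta_pos":[0,-0.123,0.09],"yaw":0,"fingers":1}
    - {"delta_pos":[0,-0.13,0.09],"yaw":0,"fingers":1}
    - {"delta_pos":[0,-0.135,0.09],"yaw":0,"fingers":1}
    - {"delta_pos":[0,-0.135,0.09],"yaw":0,"fingers":1}

```text
clock: 14.85
eef_pos: [0.5466, -0.0019, -0.0368]
tool_rot: [0.999, 0.036, 0.0, 0.001]
ft_force: [0.2, -5.6, 0.7]
grip_width: 0.0855
grasp_force: 0.0
```

```bash
python3 -c "from h import *; st()"
```

```text
t 14.85 local [ 0.545  -0.1365 -0.0368] xaxis deg 4.13 zax [ 0.001 -0.002 -1.   ] F local [-0.18 -5.58  0.68]
```

Emit:
jog_arm:
  deltas:
    - {"delta_pos":[0,-0.003,0],"yaw":0,"fingers":1}
    - {"delta_pos":[0,-0.005,0],"yaw":0,"fingers":1}
    - {"delta_pos":[0,-0.005,0],"yaw":0,"fingers":1}

```text
clock: 15.15
eef_pos: [0.5465, -0.002, -0.0366]
tool_rot: [0.999, 0.035, 0.0, 0.002]
ft_force: [-0.9, -9.7, 2.8]
grip_width: 0.0858
grasp_force: 0.0
```

```bash
python3 -c "from h import *; st(); tilt()"
```

```text
t 15.15 local [ 0.5449 -0.1367 -0.0366] xaxis deg 4.06 zax [ 0.001 -0.004 -1.   ] F local [-1.58 -9.64  2.77]
tin pts 896 478 tilt deg -0.0 yaw deg 0.0 face x [0.543  0.5952] y [-0.0627 -0.0601 -0.0575] z [0.0213 0.1839] all x [0.5325 0.5964]
```

Emit:
jog_arm:
  deltas:
    - {"delta_pos":[0,-0.002,0],"yaw":0,"fingers":1}
    - {"delta_pos":[0,-0.002,0],"yaw":0,"fingers":1}
    - {"delta_pos":[0,-0.002,0],"yaw":0,"fingers":1}
    - {"delta_pos":[0,-0.002,0],"yaw":0,"fingers":1}

```text
clock: 15.6
eef_pos: [0.5467, -0.0021, -0.0367]
tool_rot: [0.999, 0.035, 0.0, 0.003]
ft_force: [0.1, -11.4, 1.7]
grip_width: 0.0852
grasp_force: 0.0
```

Emit:
jog_arm:
  deltas:
    - {"delta_pos":[0,0.05,0],"yaw":0,"fingers":1}
    - {"delta_pos":[0,0.15,-0.1],"yaw":0,"fingers":1}
    - {"delta_pos":[0,0.25,-0.25],"yaw":0,"fingers":1}
    - {"delta_pos":[0,0.25,-0.4],"yaw":-0.19,"fingers":1}
    - {"delta_pos":[0,0.25,-0.55],"yaw":-0.38,"fingers":1}
    - {"delta_pos":[0,0.25,-0.7],"yaw":-0.57,"fingers":1}
    - {"delta_pos":[0,0.25,-0.8],"yaw":-0.76,"fingers":1}
    - {"delta_pos":[0,0.25,-0.8],"yaw":-0.95,"fingers":1}
    - {"delta_pos":[0,0.25,-0.8],"yaw":-1,"fingers":1}
    - {"delta_pos":[0,0.25,-0.8],"yaw":-1,"fingers":1}

```text
clock: 16.6
eef_pos: [0.5517, -0.0734, 0.2032]
tool_rot: [0.909, 0.416, 0.0, -0.0]
ft_force: [-0.7, -0.2, 0.2]
grip_width: 0.0852
grasp_force: 0.0
```

Emit:
jog_arm:
  deltas:
    - {"delta_pos":[0,0,0],"yaw":-0.19,"fingers":1}
    - {"delta_pos":[0,0,0],"yaw":-0.38,"fingers":1}
    - {"delta_pos":[0,0,0],"yaw":-0.57,"fingers":1}
    - {"delta_pos":[0,0,0],"yaw":-0.76,"fingers":1}
    - {"delta_pos":[0,0,0],"yaw":-0.95,"fingers":1}
    - {"delta_pos":[0,0,0],"yaw":-1,"fingers":1}
    - {"delta_pos":[0,0,0],"yaw":-1,"fingers":1}

```text
clock: 17.3
eef_pos: [0.5514, -0.0734, 0.2024]
tool_rot: [0.681, 0.732, -0.0, -0.001]
ft_force: [0.3, 0.4, -0.7]
grip_width: 0.0853
grasp_force: 0.0
```

```bash
python3 - <<'E'
from h import *
st(); tilt()
for n in('scene','side'):
    c=cam(n); P=cloud(c); L=np.stack([P@xb,P@yb-by,P[...,2]],-1); H=cv2.cvtColor(c['image'],cv2.COLOR_RGB2HSV).astype(int)
    m=((H[...,0]<6)|(H[...,0]>174))&(H[...,1]>150)&(L[...,2]>.02)&(L[...,0]>.1)&(L[...,0]<.6)&(L[...,2]<.3)
    k,lab,s,_=cv2.connectedComponentsWithStats(m.astype(np.uint8))
    for i in range(1,k):
        if s[i,4]>60: q=L[lab==i]; print(n,'red',s[i,4],q.min(0).round(3),q.max(0).round(3))
    m=(H[...,0]>20)&(H[...,0]<42)&(H[...,1]>50)&(L[...,0]>.35)&(L[...,0]<.47)&(L[...,1]<0)&(L[...,1]>-.13)&(L[...,2]>.012)&(L[...,2]<.04); q=L[m]; print('soap',len(q),np.percentile(q,[1,99],axis=0).round(3).tolist())
    m=(H[...,0]>20)&(H[...,0]<42)&(H[...,1]>45)&(L[...,2]>.165)&(L[...,2]<.18)&(L[...,0]>.45)&(L[...,0]<.7)&(abs(L[...,1]+.03)<.06); q=L[m]; print('tin top',len(q),np.percentile(q,[1,99],axis=0).round(4).tolist())
E
```

```text
t 17.3 local [ 0.5446 -0.2082  0.2024] xaxis deg 94.13 zax [-0.001  0.001 -1.   ] F local [ 0.36  0.35 -0.69]
tin pts 1629 1098 tilt deg -0.0 yaw deg 0.1 face x [0.4913 0.5952] y [-0.0629 -0.0601 -0.0575] z [0.0197 0.1841] all x [0.4554 0.5964]
scene red 1857 [0.344 0.856 0.082] [0.507 1.062 0.23 ]
scene red 1130 [0.35  0.152 0.02 ] [0.521 0.304 0.066]
scene red 1930 [ 0.187 -0.392  0.021] [ 0.386 -0.204  0.066]
soap 272 [[0.399, -0.08, 0.014], [0.456, -0.037, 0.036]]
tin top 509 [[0.4912, -0.0618, 0.1657], [0.5959, -0.0015, 0.1796]]
side red 1081 [ 0.227 -0.365  0.02 ] [ 0.382 -0.203  0.068]
side red 2902 [0.349 0.11  0.02 ] [0.521 0.306 0.068]
soap 185 [[0.394, -0.079, 0.015], [0.443, -0.035, 0.038]]
tin top 436 [[0.4838, -0.0604, 0.1676], [0.5932, -0.0088, 0.1796]]
```

Emit:
jog_arm:
  deltas:
    - {"delta_pos":[0.527,-0.5,0],"yaw":0,"fingers":1}
    - {"delta_pos":[0.527,-0.5,0],"yaw":0,"fingers":1}
    - {"delta_pos":[0.527,-0.5,0],"yaw":0,"fingers":1}
    - {"delta_pos":[0.527,-0.5,0],"yaw":0,"fingers":1}
    - {"delta_pos":[0.527,-0.5,0],"yaw":0,"fingers":1}
    - {"delta_pos":[0.527,-0.5,0],"yaw":0,"fingers":1}
    - {"delta_pos":[0.527,-0.5,0.15],"yaw":0,"fingers":1}
    - {"delta_pos":[0.527,-0.5,0.3],"yaw":0,"fingers":1}
    - {"delta_pos":[0.527,-0.5,0.4],"yaw":0,"fingers":1}
    - {"delta_pos":[0.527,-0.5,0.4],"yaw":0,"fingers":1}

```text
clock: 18.45
eef_pos: [0.3874, 0.072, 0.0794]
tool_rot: [0.681, 0.732, -0.004, -0.002]
ft_force: [-0.7, -0.4, 0.1]
grip_width: 0.0854
grasp_force: 0.0
```

```bash
python3 - <<'E'
from h import *
st(); c=cam('scene'); d=cam('side')
a=cv2.resize(c['image'][60:240,290:450],None,fx=2.4,fy=2.4); b=cv2.resize(d['image'][110:290,210:370],None,fx=2.4,fy=2.4)
cv2.imwrite('pics/c4.png',np.hstack([a,b])[:,:,::-1])
E
```

```text
t 18.45 local [ 0.3916 -0.0512  0.0794] xaxis deg 94.1 zax [-0.008 -0.002 -1.   ] F local [-0.73 -0.3   0.07]
```

View pics/c4.png

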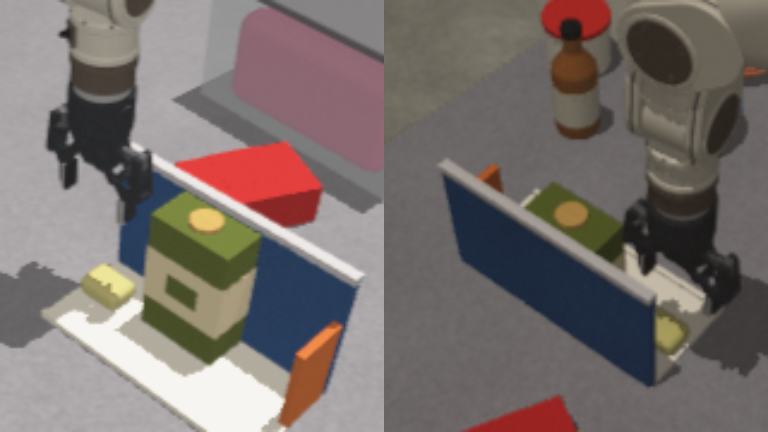

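The tin is upright against the board, and the gripper is over the tray's -x end, clear of the soap at (108,285) left. I'll lower it and approach the tin's end.

Emit:
jog_arm:
  deltas:
    - {"delta_pos":[0,0,0.1],"yaw":0,"fingers":1}
    - {"delta_pos":[0,0,0.2],"yaw":0,"fingers":1}
    - {"delta_pos":[0,0,0.26],"yaw":0,"fingers":1}
    - {"delta_pos":[0,0,0.27],"yaw":0,"fingers":1}
    - {"delta_pos":[0,0.017,0.27],"yaw":0,"fingers":1}
    - {"delta_pos":[0,0.03,0.27],"yaw":0,"fingers":1}
    - {"delta_pos":[0,0.037,0.27],"yaw":0,"fingers":1}
    - {"delta_pos":[0,0.044,0.27],"yaw":0,"fingers":1}
    - {"delta_pos":[0,0.051,0.27],"yaw":0,"fingers":1}
    - {"delta_pos":[0,0.058,0.27],"yaw":0,"fingers":1}
    - {"delta_pos":[0,0.065,0.27],"yaw":0,"fingers":1}

```text
clock: 19.65
eef_pos: [0.4098, 0.0746, 0.002]
tool_rot: [0.681, 0.732, -0.0, -0.0]
ft_force: [-1.7, -0.7, 0.1]
grip_width: 0.0855
grasp_force: 0.0
```

```bash
python3 -c "from h import *; st(); tilt()"
```

```text
t 19.65 local [ 0.4142 -0.0502  0.002 ] xaxis deg 94.19 zax [-0.001 -0.    -1.   ] F local [-1.73 -0.55  0.13]
tin pts 1668 1057 tilt deg 0.0 yaw deg 0.5 face x [0.4961 0.6012] y [-0.0631 -0.0604 -0.0578] z [0.0208 0.184 ] all x [0.4945 0.6022]
```

Emit:
jog_arm:
  deltas:
    - {"delta_pos":[0,0.01,0],"yaw":0,"fingers":1}
    - {"delta_pos":[0,0.022,0],"yaw":0,"fingers":1}
    - {"delta_pos":[0,0.034,0],"yaw":0,"fingers":1}
    - {"delta_pos":[0,0.046,0],"yaw":0,"fingers":1}
    - {"delta_pos":[0,0.058,0],"yaw":0,"fingers":1}
    - {"delta_pos":[0,0.07,0],"yaw":0,"fingers":1}
    - {"delta_pos":[0,0.082,0],"yaw":0,"fingers":1}
    - {"delta_pos":[0,0.094,0],"yaw":0,"fingers":1}
    - {"delta_pos":[0,0.106,0],"yaw":0,"fingers":1}
    - {"delta_pos":[0,0.118,0],"yaw":0,"fingers":1}

```text
clock: 20.7
eef_pos: [0.4456, 0.0773, 0.002]
tool_rot: [0.681, 0.732, -0.0, -0.0]
ft_force: [-2.7, -1.0, -1.3]
grip_width: 0.0855
grasp_force: 0.0
```

```bash
python3 -c "from h import *; st(); tilt()"
```

```text
t 20.7 local [ 0.4501 -0.0502  0.002 ] xaxis deg 94.19 zax [-0.  0. -1.] F local [-2.78 -0.81 -1.26]
tin pts 1752 1126 tilt deg 0.1 yaw deg 0.5 face x [0.5306 0.6368] y [-0.0631 -0.0606 -0.0576] z [0.0216 0.1842] all x [0.5094 0.6381]
```

Emit:
jog_arm:
  deltas:
    - {"delta_pos":[0,0.012,0],"yaw":0,"fingers":1}
    - {"delta_pos":[0,0.026,0],"yaw":0,"fingers":1}
    - {"delta_pos":[0,0.04,0],"yaw":0,"fingers":1}
    - {"delta_pos":[0,0.054,0],"yaw":0,"fingers":1}
    - {"delta_pos":[0,0.068,0],"yaw":0,"fingers":1}
    - {"delta_pos":[0,0.082,0],"yaw":0,"fingers":1}
    - {"delta_pos":[0,0.096,0],"yaw":0,"fingers":1}
    - {"delta_pos":[0,0.11,0],"yaw":0,"fingers":1}
    - {"delta_pos":[0,0.124,0],"yaw":0,"fingers":1}
    - {"delta_pos":[0,0.138,0],"yaw":0,"fingers":1}
    - {"delta_pos":[0,0.15,0],"yaw":0,"fingers":1}

```text
clock: 21.85
eef_pos: [0.4906, 0.0806, 0.002]
tool_rot: [0.681, 0.732, 0.0, 0.0]
ft_force: [-0.9, -0.3, -0.1]
grip_width: 0.0852
grasp_force: 0.0
```

```bash
python3 -c "from h import *; st(); tilt()"
```

```text
t 21.85 local [ 0.4952 -0.0502  0.002 ] xaxis deg 94.19 zax [ 0. -0. -1.] F local [-0.88 -0.23 -0.07]
tin pts 1768 1173 tilt deg 0.1 yaw deg 0.6 face x [0.5751 0.6819] y [-0.0632 -0.0607 -0.0575] z [0.0212 0.1845] all x [0.4544 0.6829]
```

Emit:
jog_arm:
  deltas:
    - {"delta_pos":[0,0.007,0],"yaw":0,"fingers":1}
    - {"delta_pos":[0,0.014,0],"yaw":0,"fingers":1}
    - {"delta_pos":[0,0.02,0],"yaw":0,"fingers":1}
    - {"delta_pos":[0,0.026,0],"yaw":0,"fingers":1}
    - {"delta_pos":[0,0.032,0],"yaw":0,"fingers":1}
    - {"delta_pos":[0,0.037,0],"yaw":0,"fingers":1}
    - {"delta_pos":[0,0.042,0],"yaw":0,"fingers":1}
    - {"delta_pos":[0,0.046,0],"yaw":0,"fingers":1}
    - {"delta_pos":[0,0.05,0],"yaw":0,"fingers":1}
    - {"delta_pos":[0,0.05,0],"yaw":0,"fingers":1}

```text
clock: 22.9
eef_pos: [0.5055, 0.0817, 0.002]
tool_rot: [0.681, 0.732, 0.0, 0.0]
ft_force: [-1.1, -0.3, -0.4]
grip_width: 0.0857
grasp_force: 0.0
```

```bash
python3 -c "from h import *; st(); tilt()"
```

```text
t 22.9 local [ 0.5101 -0.0501  0.002 ] xaxis deg 94.19 zax [ 0.  0. -1.] F local [-1.13 -0.26 -0.38]
tin pts 1807 1233 tilt deg 0.1 yaw deg 0.6 face x [0.5906 0.6958] y [-0.0634 -0.0607 -0.0578] z [0.0204 0.1843] all x [0.4551 0.6976]
```

Emit:
jog_arm:
  deltas:
    - {"delta_pos":[0,0.003,0],"yaw":0,"fingers":1}
    - {"delta_pos":[0,0.006,0],"yaw":0,"fingers":1}
    - {"delta_pos":[0,0.009,0],"yaw":0,"fingers":1}
    - {"delta_pos":[0,0.012,0],"yaw":0,"fingers":1}
    - {"delta_pos":[0,0.012,0],"yaw":0,"fingers":1}

```text
clock: 23.45
eef_pos: [0.5086, 0.0819, 0.0019]
tool_rot: [0.681, 0.732, -0.0, -0.0]
ft_force: [-2.1, -0.2, 1.0]
grip_width: 0.0855
grasp_force: 0.0
```

```bash
python3 -c "from h import *; st()"
```

```text
t 23.45 local [ 0.5132 -0.0501  0.0019] xaxis deg 94.19 zax [-0. -0. -1.] F local [-2.1  -0.06  0.99]
```

Emit:
jog_arm:
  deltas:
    - {"delta_pos":[0,0.003,0],"yaw":0,"fingers":1}
    - {"delta_pos":[0,0.006,0],"yaw":0,"fingers":1}
    - {"delta_pos":[0,0.008,0],"yaw":0,"fingers":1}
    - {"delta_pos":[0,0.008,0],"yaw":0,"fingers":1}

```text
clock: 23.85
eef_pos: [0.5083, 0.0819, 0.0012]
tool_rot: [0.681, 0.733, -0.002, -0.002]
ft_force: [-6.9, -0.6, 1.6]
grip_width: 0.0855
grasp_force: 0.0
```

```bash
python3 -c "from h import *; st()"
```

```text
t 23.85 local [ 0.5129 -0.0502  0.0012] xaxis deg 94.2 zax [-0.005 -0.    -1.   ] F local [-6.91 -0.11  1.64]
```

Emit:
jog_arm:
  deltas:
    - {"delta_pos":[0,0.003,0],"yaw":0,"fingers":1}
    - {"delta_pos":[0,0.005,0],"yaw":0,"fingers":1}
    - {"delta_pos":[0,0.005,0],"yaw":0,"fingers":1}
    - {"delta_pos":[0,0.005,0],"yaw":0,"fingers":1}

```text
clock: 24.25
eef_pos: [0.5081, 0.0818, 0.0007]
tool_rot: [0.681, 0.733, -0.003, -0.003]
ft_force: [-10.1, -0.2, 1.6]
grip_width: 0.085
grasp_force: 0.0
```

```bash
python3 -c "from h import *; st(); tilt()"
```

```text
t 24.25 local [ 0.5127 -0.0502  0.0007] xaxis deg 94.21 zax [-0.008 -0.001 -1.   ] F local [-10.07   0.54   1.59]
tin pts 1745 1148 tilt deg 0.1 yaw deg 0.5 face x [0.5935 0.6992] y [-0.0628 -0.0603 -0.0572] z [0.0207 0.184 ] all x [0.4548 0.7008]
```

Emit:
jog_arm:
  deltas:
    - {"delta_pos":[0,0.001,0],"yaw":0,"fingers":1}
    - {"delta_pos":[0,0.001,0],"yaw":0,"fingers":1}
    - {"delta_pos":[0,0.001,0],"yaw":0,"fingers":1}
    - {"delta_pos":[0,-0.01,0],"yaw":0,"fingers":1}
    - {"delta_pos":[0,-0.04,0],"yaw":0,"fingers":1}
    - {"delta_pos":[0,-0.12,0],"yaw":0,"fingers":1}
    - {"delta_pos":[0,-0.2,0],"yaw":0,"fingers":1}
    - {"delta_pos":[0,-0.2,-0.15],"yaw":0,"fingers":1}
    - {"delta_pos":[0,-0.2,-0.3],"yaw":0,"fingers":1}
    - {"delta_pos":[0,-0.2,-0.5],"yaw":0,"fingers":1}
    - {"delta_pos":[0,-0.2,-0.5],"yaw":0,"fingers":1}

```text
clock: 25.4
eef_pos: [0.4575, 0.0786, 0.1586]
tool_rot: [0.681, 0.732, 0.005, 0.004]
ft_force: [1.8, -1.1, -0.0]
grip_width: 0.0854
grasp_force: 0.0
```

```bash
python3 - <<'E'
from h import *
st(); c=tilt(); P=cloud(c); L=np.stack([P@xb,P@yb-by,P[...,2]],-1); H=cv2.cvtColor(c['image'],cv2.COLOR_RGB2HSV).astype(int)
m=(H[...,0]>20)&(H[...,0]<42)&(H[...,1]>45)&(L[...,2]>.165)&(L[...,2]<.18)&(L[...,0]>.55)&(L[...,0]<.73)&(abs(L[...,1]+.03)<.06); q=L[m]; print('tin top',len(q),np.percentile(q,[1,99],axis=0).round(4).tolist())
d=cam('side'); a=cv2.resize(c['image'][90:250,300:450],None,fx=2.5,fy=2.5); b=cv2.resize(d['image'][150:310,210:360],None,fx=2.5,fy=2.5)
cv2.imwrite('pics/c5.png',np.hstack([a,b])[:,:,::-1])
E
```

```text
t 25.4 local [ 0.462  -0.0497  0.1586] xaxis deg 94.18 zax [ 0.014  0.002 -1.   ] F local [ 1.73 -1.23 -0.04]
tin pts 1844 1240 tilt deg 0.1 yaw deg 0.5 face x [0.5953 0.6991] y [-0.0632 -0.0605 -0.0574] z [0.021  0.1842] all x [0.4551 0.7008]
tin top 705 [[0.5921, -0.0627, 0.1655], [0.7004, -0.0026, 0.1796]]
```

View pics/c5.png

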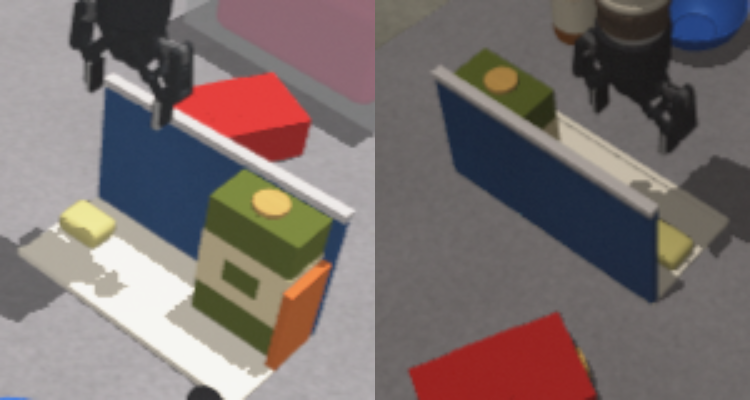

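The tin stands in the corner, flush with the board and the cheek (lid at (272,203) left and (500,78) right). The gripper is well clear of it, so I'm handing in.

```bash
python3 -c "from h import *; print(bot.job_done())"
```

```text
the job is handed in; nothing more can be done
None
```

I handed the job in with the tin standing let go of in the corner, flush with the splashback and the cheek, after pressing it against each with about 10–11 N; `job_done` returned no verdict, so I don't know how it was judged.

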